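# Start the small hood and open its sash to the mark

## Task

Start the fan of the small hood by pressing the push button at its sill, and only then open the sash: with the fingertips beneath its lip, gently push it up until the lip is level with the pointer on the side rail, leave it there and come away. Do not pinch the lip, do not shift the pointer, and leave everything else, inside the hood and around it, where it stands.

Things in the scene. Friction and masses are not known exactly. Their poses are not given: they have to be found in the camera images.
- hood: Small white bench hood with clear sides, fixed on the cart, 280 wide (y) x 211 (at the button 238) deep (x) x 290 mm high. Origin: cart top below its middle; x from its front to its back, y to its left, z up. Sill 28 mm high at x = -111..-49 mm. Above it the front leans back 25 deg: up the slope is (sin 25, 0, cos 25) in this frame. Two rails (18 mm wide, at y = +-131) guide the sash; they rise to 370 mm.
- sash (a joint): Travel of the sash up the slope in m: 0 shut on the sill, 0.19 at the top stop; starts 0.06 to 0.085 open. Clear pane in an aluminium frame, 242 mm wide, 177 mm long; counterweighted, stays where it is left; 2 to 4 N along the slope moves it slowly. (The rules call the lower half of its lip sash_c5, the upper half sash_c6.)
- lip_front (a point): Middle of the front edge of the sash's lip, half-way up its thickness. The lip is an aluminium bar along the sash's lower edge, 196 mm long (hood y), 11 mm thick along the slope, standing out square to the sash; its front edge is 29 mm in front of the sash's frame. Open gap below it, over the sill. Axes: z up the slope, y to the hood's left, -x outward.
- mark_tip (a point): Tip of the pointer: a dark steel cone, 20 mm long, on a small clip on the front of the left (+y) rail, pointing right (-y) to the sash; clamped 45 to 105 mm up the slope from the lip. Axes as lip_front. The lip is level with it when lip_front has z = 0 in this frame (same distance up the slope); the tip then lies 105 mm left of lip_front and 17.5 mm nearer the sash.
- fan_top (a point): Centre of the top of the fan's push button: a grey round cap, 26 mm across, standing 12 mm out of a black housing on a block in front of the right end of the sill (cap top 50 mm above the cart top), 105 mm to the right of the hood's middle, 114 mm in front of it. It is pressed straight down.
- fan (a joint): Travel of the button in m: 0 up, 0.006 fully down (4 N); springs back by itself. The fan counts as started when it passes 0.004.
- dish: Clear petri dish, 93 mm across, 15 mm high, on the hood's floor (6 mm above the cart top). Origin: centre of its underside.
- dropper: Amber dropper bottle, 48 mm across, 85 mm high, on the hood's floor. Origin: centre of its underside.
- tips: Pipette tip box, 95 x 122 x 76 mm, left of the hood. Origin: centre of its underside.
- wash: Squeeze wash bottle with a curved spout, 75 x 100 x 216 mm, right of the hood. Origin: centre of its underside.
- beaker: Glass beaker, 77 x 71 x 92 mm, on the cart at the front left. Origin: centre of its underside.
- carton: Small card box, 40 x 62 x 28 mm, on the cart at the right. Origin: centre of its underside.
- tape: Roll of white label tape, 60 mm across, 12 mm high, lying flat in front of the hood. Origin: centre of its underside.
- forceps: Steel forceps, 15 x 127 x 9 mm, lying in front of the hood. Origin: centre of its underside.

How it is judged:
By the outcome, as a careful person would: the job done as asked, in the order asked, and still so for the second after the job is handed in, with the robot touching nothing.
It also fails if it takes over 42 s, if anything falls off the work surface, if the arm or the gripper's body presses on something with over 40 N, if the wrist force passes 120 N, or if a joint passes its speed limit or range.

## Robot

A 6-joint arm with a two-finger parallel gripper is mounted at the origin on a cart in front of the work surface, level with it; the furniture and walls round the work are solid. World frame = base frame: x ahead of the robot, y to its left, z up, the work surface at z = 0. Lengths are in m, angles in rad, forces in N, time in s.
With the tool pointing down it reaches from about 0.325 to 0.85 m from the base axis. Payload 4.4 kg.
Tool frame: the origin (TCP) lies midway between the tips of the shut fingers; the grasp point (between the pads) lies 19 mm behind it; z points along the fingers, y is the line along which they close (so a half turn about z gives the same grasp; the last joint's range is limited). The gripper opens to 94 mm and grips with 3 to 60 N. Pads are 16 mm wide; open, the fingers measure 119 mm over their backs; the gripper's body (75 mm by 177 mm) begins 78 mm behind the grasp point.
Start: joints at [-1.429, 0.207, 1.542, -0, 1.393, -0.15], TCP at [0.165, -0.551, 0.205] pointing down, gripper open.
Joint ranges: [-2.73, 2.73], [-0.86, 2.22], [0.23, 2.46], [-1.11, 4.25], [0.08, 2.63], [-2.82, 2.82]. Speed limits (rad/s): [2.79, 2.79, 3.14, 3.14, 3.14, 3.14].

## Interface

Orientations are given as a unit quaternion [w, x, y, z].
In Python, from rig import arm, vision gives the robot as it stands.
- The arm moves only by the tool step_arm, never from a script. Its argument "commands" is a list of rows, each a list of 7 numbers: the turn, a rotation vector about the tool's x, y, z in rad, then the shift along the tool's x, y, z in m, then the finger opening in m, from 0 to 0.094. A call has exactly 8 rows; each row shifts and turns the commanded pose from where the row before left it, along the tool's axes as they then stand; what a row does not reach is not made up. A row lasts 1/12 s, in which the tool goes at most 41.7 mm and 7.16 degrees, less where a joint would pass 70% of its speed; a pose out of reach is approached as far as the arm can. A call with a gripper value outside its range is refused whole. The fingers move at their own pace and stop on an object; the grip force is fixed at half the most. Time passes only in rows, so rows that do not move let the fingers close, or fill a call up. It gives the time, the measured TCP pose, the force, the opening and the grip force at its end, in the units of the state.
- arm.read_state(): the state, without advancing time (a new reading comes with each control period).
- vision.capture(name): name is "side" or "top"; returns the picture (400x640x3 uint8, blue, green, red); there is no depth.
- vision.camera_model(name): a dict with "K" (3x3 intrinsics, pixels), "k1" (the pictures are not rectified: a ray, as slopes to the right and down, at radius r is drawn at 1 + k1 r^2 times it, then the intrinsics apply), "position" and "attitude" of the camera in the world. Camera axes: x right, y up, looking along -z (the intrinsics and any distortion apply to the point x, -y, -z); pixel columns grow to the right and rows downward; lengths in m; the calibration is good to about 2 mm. A picture is of the moment at which its call begins. camera_model takes no time and is no camera call.
- arm.close_job(): hands the job in; it is judged then, once.
The state is a dict: "clock": time; "joint_positions": joint angles; "joint_velocities": joint speeds; "joint_torque": joint torques, N m; "position": TCP position; "tcp_rot": TCP orientation; "ft_force": force on the tool from outside, world axes, zero at the start; "torque": the same for the moment, N m; "width": finger opening in m; "grasp_force": force on a finger pad.
Only numpy, scipy, OpenCV 4.12 (cv2) and the standard library are available. Lean on these libraries where they do the work, as an engineer would, in place of code of your own. Each camera call takes 0.05 s, during which the arm holds its last target. There are 200 camera calls.

## Working session

There is one attempt and no reset: what is moved stays moved. The work goes in short steps, Python scripts to look and compute and a tool call to move; the robot and the scene stay as the last step left them, time stands still between calls to the robot, and variables do not carry over. Pictures are saved under pics/ and viewed, at most 10 in all, crops included, and the job is handed in when it is done.

Besides the shell and the picture viewer there is one more tool, called after "Emit:" as name(argument=value, ...), one argument or row to a line, values as JSON. step_arm: Moves the arm, as the interface text tells. Its arguments: {"type":"object","properties":{"commands":{"type":"array","items":{"type":"array","items":{"type":"number"}}}},"required":["commands"]}

```bash
mkdir -p pics; ls; python3 - <<'E'
from rig import arm, vision
import cv2
for n in("side","top"):
    cv2.imwrite(f"pics/{n}0.png",vision.capture(n)); print(vision.camera_model(n))
s=arm.read_state();print(s)
E
```

```text
pics
{'K': array([[377.72039256,   0.        , 320.13988401],
       [  0.        , 377.72039256, 193.66393377],
       [  0.        ,   0.        ,   1.        ]]), 'k1': -0.07896432848365555, 'position': array([0.10833942, 0.74514144, 0.63068411]), 'attitude': array([-0.20233998, -0.10896452,  0.45577084,  0.85991756])}
{'K': array([[385.47248003,   0.        , 315.63155546],
       [  0.        , 385.47248003, 198.44583412],
       [  0.        ,   0.        ,   1.        ]]), 'k1': -0.029913190311929173, 'position': array([ 0.37234598, -0.00896297,  1.00830705]), 'attitude': array([ 0.71398534,  0.05384489, -0.05144493, -0.69618897])}
{'clock': 0.1, 'joint_positions': array([-1.42950107e+00,  2.07329974e-01,  1.54275232e+00,  1.05803908e-05,
        1.39350620e+00, -1.50511460e-01]), 'joint_velocities': array([-0.00033239, -0.00099327, -0.00401151, -0.0012174 ,  0.00046274,
        0.00040362]), 'joint_torque': array([ 1.22932342e-04, -3.71864176e+01, -2.82292253e+01,  7.00594252e-02,
        3.11085011e-02, -5.07339212e-05]), 'position': array([ 0.16530384, -0.54999195,  0.20443753]), 'tcp_rot': array([-9.97885476e-04,  9.89374618e-01,  1.45385248e-01,  9.80478462e-06]), 'ft_force': array([ 0.13618012, -0.13766318, -0.48145176]), 'torque': array([-0.009112  ,  0.03521463,  0.0555795 ]), 'grasp_force': 0.0, 'width': 0.09381951996416933}
```

View pics/side0.png

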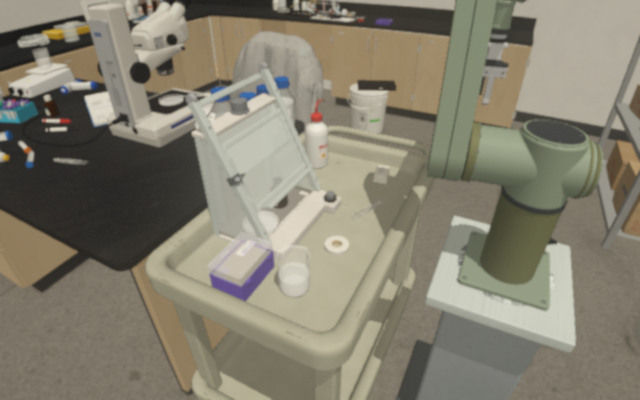

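View pics/top0.png

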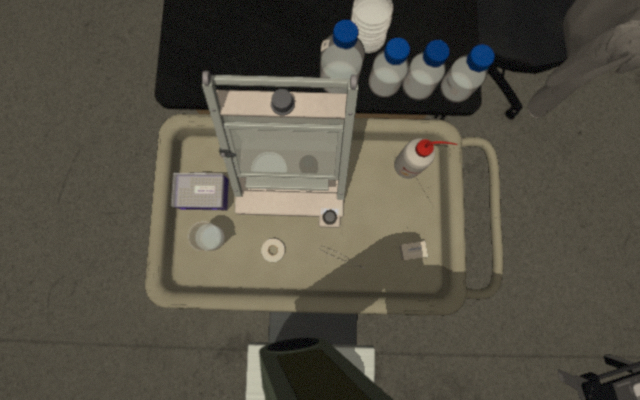

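Top view: the hood spans about (205–355, 75–225), with the button cap near (330,217), the lip at about (290,190) and the pointer near (225,153). Side view: the pointer is near (236,180) and the button near (330,198). I'll enlarge the hood area in both.

```bash
cat > h.py <<'E'
import numpy as np, cv2
from rig import arm, vision
from scipy.spatial.transform import Rotation as R
def cam(n):
    m=vision.camera_model(n); q=m["attitude"]
    return m["K"],m["k1"],np.array(m["position"]),R.from_quat([q[1],q[2],q[3],q[0]]).as_matrix()
def proj(n,P):
    K,k,p,A=cam(n); c=(np.atleast_2d(P)-p)@A
    s=np.c_[c[:,0],-c[:,1]]/-c[:,2:]; s=s*(1+k*(s**2).sum(1,keepdims=True))
    return s*K[0,0]+K[:2,2]
def ray(n,u):
    K,k,p,A=cam(n)
    s=cv2.undistortPoints(np.array([[u]],float),K,np.array([k,0,0,0.]))[0,0]
    d=A@np.array([s[0],-s[1],-1]); return p,d/np.linalg.norm(d)
def onz(n,u,z):
    p,d=ray(n,u); return p+d*(z-p[2])/d[2]
def tri(u1,u2):
    p,d=ray("side",u1);q,e=ray("top",u2)
    t=np.linalg.lstsq(np.c_[d,-e],q-p,rcond=None)[0]
    a,b=p+d*t[0],q+e*t[1]; return (a+b)/2,np.linalg.norm(a-b)
E
python3 - <<'E'
import cv2
s=cv2.imread("pics/side0.png")[60:255,185:345]; t=cv2.imread("pics/top0.png")[65:235,195:365]
cv2.imwrite("pics/s1.png",cv2.resize(s,None,fx=3,fy=3,interpolation=cv2.INTER_CUBIC))
cv2.imwrite("pics/t1.png",cv2.resize(t,None,fx=3.5,fy=3.5,interpolation=cv2.INTER_CUBIC))
from h import *
print(onz("top",(330,217),.05), onz("side",(331,197),.05), tri((236,180),(225,153)))
E
```

```text
[ 0.47027188 -0.04090749  0.05      ] [ 0.45982696 -0.0194775   0.05      ] (array([0.59160259, 0.19697492, 0.18909329]), np.float64(0.0011566449640964334))
```

View pics/s1.png

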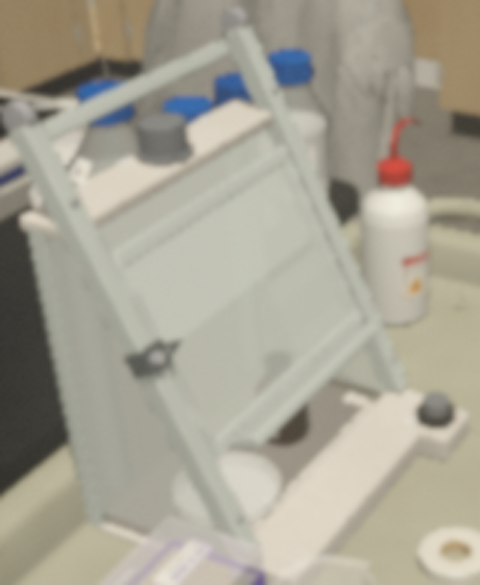

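View pics/t1.png

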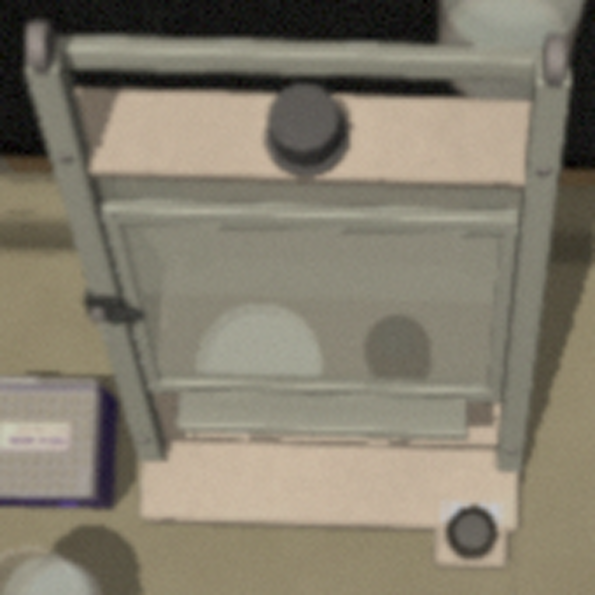

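The side crop shows the pointer tip at about (180,342), cap top near (436,403) and rail tops (18,115) and (237,18). The top crop shows the pointer tip at about (145,315), cap (472,530), lip front edge (180..466,~433), rail tops (38,45) and (555,55).

```bash
python3 - <<'E'
from h import *
S=lambda u,v:(185+(u+.5)/3-.5,60+(v+.5)/3-.5); T=lambda u,v:(195+(u+.5)/3.5-.5,65+(v+.5)/3.5-.5)
for k,a,b in [("tip",(180,342),(145,315)),("cap",(436,402),(472,529)),("knobL",(18,115),(38,45)),("knobR",(237,18),(555,55)),
 ("railLfootout",(246,540),(140,460)),("railRfoot",(396,392),(508,470)),("lipL",(215,447),(180,434)),("lipR",(375,330),(466,438))]:
    p,e=tri(S(*a),T(*b)); print(k,p.round(4),round(e,4))
print("sill front",onz("top",T(142,518),.028),onz("top",T(518,526),.028))
print("cap",onz("top",T(472,529),.05),onz("side",S(436,402),.05))
# cap masks
for n,(x0,y0,x1,y1) in dict(side=(318,185,345,208),top=(320,207,340,228)).items():
    im=cv2.imread(f"pics/{n}0.png")[y0:y1,x0:x1]; g=cv2.cvtColor(im,cv2.COLOR_BGR2GRAY)
    m=g<110; ys,xs=np.nonzero(m); print(n,xs.mean()+x0,ys.mean()+y0,xs.min()+x0,xs.max()+x0,ys.min()+y0,ys.max()+y0,m.sum())
E
```

```text
tip [0.5869 0.1712 0.1929] 0.0
cap [ 0.4732 -0.04    0.0445] 0.0014
knobL [0.6825 0.1966 0.3639] 0.0003
knobR [ 0.6806 -0.0677  0.3648] 0.0038
railLfootout [0.5195 0.202  0.0469] 0.0043
railRfoot [ 0.5231 -0.0648  0.0255] 0.0064
lipL [0.5436 0.1712 0.1055] 0.0364
lipR [ 0.5294 -0.032   0.1108] 0.002
sill front [0.47754861 0.20126133 0.028     ] [ 0.47864322 -0.07383556  0.028     ]
cap [ 0.47328469 -0.03959862  0.05      ] [ 0.46913505 -0.03281596  0.05      ]
side 329.74468085106383 198.6595744680851 325 335 196 201 47
top 329.41104294478527 216.78527607361963 323 336 210 224 163
```

Emit:
step_arm(
  commands=[
    [0,0,0.097,0,0,0,0],
    [0,0,0.097,0,0,0,0],
    [0,0,0.098,0,0,0,0],
    [0,0,0,0.02,-0.033,0,0],
    [0,0,0,0.02,-0.033,0,0],
    [0,0,0,0.02,-0.033,0,0],
    [0,0,0,0.02,-0.033,0,0],
    [0,0,0,0.02,-0.033,0,0],
  ],
)

```text
clock: 0.77
position: [0.2658, -0.3838, 0.2048]
tcp_rot: [-0.001, 1.0, -0.001, -0.0]
ft_force: [0.9, -0.1, 0.4]
width: 0.0441
grasp_force: 0.0
```

```bash
python3 - <<'E'
from h import *
T=lambda u,v:(195+(u+.5)/3.5-.5,65+(v+.5)/3.5-.5)
tip=np.array([.587,.1705,.193]); up=np.array([.4226,0,.9063]); out=np.array([-.9063,0,.4226])
tgt=tip+.0175*out; tgt[1]=.0645
for v in (428,433,437):
    p,d=ray("top",T(323,v)); A=np.c_[d,up,[0,1,0]]; t=np.linalg.solve(A,tgt-p); q=p+d*t[0]; print(v,q.round(4),"up needed",t[1].round(4))
for u,v in [(211,240),(272,250),(320,250),(360,268)]: print(onz("top",(u,v),.0))
print(tgt)
E
```

```text
428 [0.5319 0.0639 0.1163] up needed 0.0928
433 [0.5294 0.0643 0.111 ] up needed 0.0987
437 [0.5274 0.0645 0.1067] up needed 0.1034
[0.40716638 0.2666849  0.        ]
[0.38556481 0.10619138 0.        ]
[ 0.38877054 -0.01835981  0.        ]
[ 0.34527958 -0.12255891  0.        ]
[0.57113975 0.0645     0.2003955 ]
```

Emit:
step_arm(
  commands=[
    [0,0,0,0.022,-0.036,0.005,0],
    [0,0,0,0.022,-0.036,0.005,0],
    [0,0,0,0.022,-0.036,0.005,0],
    [0,0,0,0.022,-0.036,0.005,0],
    [0,0,0,0.022,-0.036,0.01,0],
    [0,0,0,0.022,-0.036,0.01,0],
    [0,0,0,0.022,-0.036,0.01,0],
    [0,0,0,0.022,-0.036,0.01,0],
  ],
)

```text
clock: 1.43
position: [0.4368, -0.1041, 0.1469]
tcp_rot: [0.0, 1.0, -0.0, 0.0]
ft_force: [0.7, -0.1, 0.8]
width: 0.0002
grasp_force: 0.0
```

Emit:
step_arm(
  commands=[
    [0,0,0,0.011,-0.02,0.01,0],
    [0,0,0,0.011,-0.02,0.01,0],
    [0,0,0,0.011,-0.018,0.01,0],
    [0,0,0,0,0,0.015,0],
    [0,0,0,0,0,0.015,0],
    [0,0,0,0,0,0.01,0],
    [0,0,0,0,0,0,0],
    [0,0,0,0,0,0,0],
  ],
)

```text
clock: 2.1
position: [0.4686, -0.0481, 0.0768]
tcp_rot: [-0.0, 1.0, -0.0, -0.001]
ft_force: [-0.4, 0.5, -0.1]
width: 0.0005
grasp_force: 0.0
```

```bash
python3 - <<'E'
from h import *
s=vision.capture("side")[130:230,270:390]; t=vision.capture("top")[160:240,270:370]
cv2.imwrite("pics/b.png",np.hstack([cv2.resize(s,(400,333),interpolation=2),cv2.resize(t,(400,333),interpolation=2)]))
st=arm.read_state(); print(st["position"],st["joint_positions"].round(3))
E
```

```text
[ 0.46995538 -0.04861718  0.07813197] [-0.287  0.14   1.908 -0.     1.092  1.285]
```

View pics/b.png

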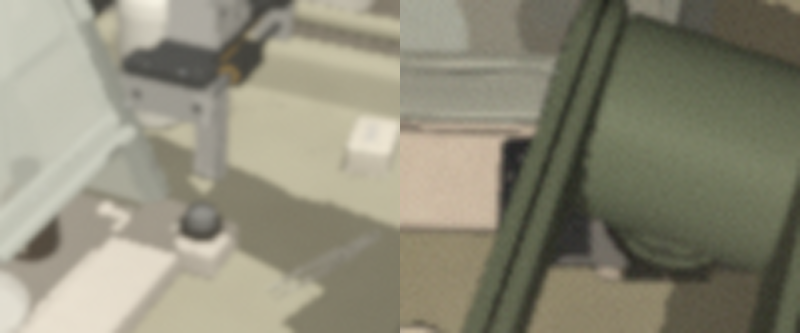

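Fingers are shut just above the cap (left half: tip at (208,180), cap at (203,220)). I'll centre and press.

Emit:
step_arm(
  commands=[
    [0,0,0,0.004,-0.008,0,0],
    [0,0,0,0,0,0.01,0],
    [0,0,0,0,0,0.01,0],
    [0,0,0,0,0,0.005,0],
    [0,0,0,0,0,0.003,0],
    [0,0,0,0,0,0.003,0],
    [0,0,0,0,0,0.002,0],
    [0,0,0,0,0,0,0],
  ],
)

```text
clock: 2.87
position: [0.4724, -0.0399, 0.0443]
tcp_rot: [-0.0, 1.0, -0.0, -0.001]
ft_force: [-2.1, 0.7, 3.2]
width: 0.0005
grasp_force: 1.9
```

Emit:
step_arm(
  commands=[
    [0,0,0,0,0,0.001,0],
    [0,0,0,0,0,0.001,0],
    [0,0,0,0,0,0,0],
    [0,0,0,0,0,0,0],
    [0,0,0,0,0,0,0],
    [0,0,0,0,0,0,0],
    [0,0,0,0,0,0,0],
    [0,0,0,0,0,0,0],
  ],
)

```text
clock: 3.53
position: [0.4728, -0.04, 0.0438]
tcp_rot: [-0.0, 1.0, -0.0, -0.001]
ft_force: [-5.9, 0.9, 13.5]
width: 0.0005
grasp_force: 6.6
```

Emit:
step_arm(
  commands=[
    [0,0,0,0,0,-0.01,0],
    [0,0,0,0,0,-0.02,0],
    [0,0,0,0,0,-0.025,0],
    [0,0,0,0,0,-0.025,0],
    [0,0,0,-0.003,-0.026,0,0],
    [0,0,0,-0.003,-0.026,0,0],
    [0,0,0,-0.003,-0.026,0,0],
    [0,0,0,-0.003,-0.026,0,0],
  ],
)

```text
clock: 4.2
position: [0.4618, 0.0646, 0.123]
tcp_rot: [0.0, 1.0, -0.001, 0.001]
ft_force: [0.0, 0.3, 0.5]
width: 0.0003
grasp_force: 0.0
```

Emit:
step_arm(
  commands=[
    [0,0.1,0,0,0,0,0],
    [0,0.1,0,0,0,0,0],
    [0,0.1,0,0,0,0,0],
    [0,0.1,0,0,0,0,0],
    [0,0.1,0,0,0,0,0],
    [0,0.1,0,0,0,0,0],
    [0,0.1,0,0,0,0,0],
    [0,0.1,0,0,0,0,0],
  ],
)

```text
clock: 4.87
position: [0.4751, 0.0673, 0.1294]
tcp_rot: [0.002, 0.922, -0.001, 0.387]
ft_force: [-2.6, -0.5, 0.4]
width: 0.0006
grasp_force: 0.0
```

```bash
python3 - <<'E'
from h import *
st=arm.read_state(); print(st["position"],st["joint_positions"].round(3),st["tcp_rot"])
E
```

```text
[0.47508806 0.06727951 0.12937387] [-0.076 -0.335  2.462  0.225  0.226  1.298] [ 2.05334638e-03  9.21986766e-01 -8.65440441e-04  3.87214977e-01]
```

Joint 3 is at its limit this close in. I'll go in closer to the lip, where it opens up, and log joint data to learn the reach.

Emit:
step_arm(
  commands=[
    [0,0,0,0.003,0,0.011,0],
    [0,0,0,0.003,0,0.011,0],
    [0,0,0,0.003,0,0.011,0],
    [0,0,0,0.003,0,0.011,0],
    [0,0,0,0,0,0,0],
    [0,0,0,0,0,0,0],
    [0,0,0,0,0,0,0],
    [0,0,0,0,0,0,0],
  ],
)

```text
clock: 5.53
position: [0.5136, 0.0675, 0.1048]
tcp_rot: [0.002, 0.923, -0.001, 0.384]
ft_force: [0.4, -0.2, 0.1]
width: 0.0003
grasp_force: 0.0
```

```bash
python3 - <<'E'
from h import *
st=arm.read_state(); J=st["joint_positions"];print(st["position"].round(4),J.round(4),st["tcp_rot"].round(4))
from scipy.optimize import least_squares
D=[([-1.4295,.2073,1.5428,0,1.3935,-.1505],[.1653,-.55,.2044]),([-.287,.14,1.908,0,1.092,1.285],[.46996,-.04862,.07813]),
([-.076,-.335,2.462,.225,.226,1.298],[.4751,.0673,.1294]),(J,st["position"])]
def fk(p,q):
    h,a1,a2,L,b1,b2,d,r0,w=p
    y=lambda t:R.from_euler('y',t).as_matrix(); z=lambda t:R.from_euler('z',t).as_matrix()
    v=np.array([w,0,L]); v=z(q[3])@y(q[4])@v; v=v+[b2,0,a2]; v=y(q[2])@v+[b1,0,a1]; v=y(q[1])@v+[r0,d,h]; return z(q[0])@v
f=lambda p:np.r_[np.concatenate([fk(p,q)-x for q,x in D]),(p-[.2,.45,.45,.25,0,0,.086,0,0])*.003]
s=least_squares(f,[.2,.45,.45,.25,0,0,.086,0,0]); print(s.x.round(4),np.abs(f(s.x))[:12].round(4))
E
```

```text
[0.5136 0.0675 0.1048] [-0.0649 -0.1386  2.3905  0.397   0.1099  1.1302] [ 1.700e-03  9.232e-01 -7.000e-04  3.844e-01]
[ 2.833e-01  4.550e-01  5.002e-01  3.423e-01 -4.000e-04  9.430e-02
  8.630e-02 -6.000e-04 -4.000e-04] [0.0001 0.     0.     0.     0.0001 0.     0.     0.0001 0.     0.
 0.0001 0.    ]
```

```bash
cat > ik.py <<'E'
from h import *
P=[.2833,.455,.5002,.3423,0,.0943,.0863,0,0]
LO=np.array([-2.73,-.86,.23,-1.11,.08,-2.82]);HI=np.array([2.73,2.22,2.46,4.25,2.63,2.82])
Y=lambda t:R.from_euler('y',t).as_matrix(); Z=lambda t:R.from_euler('z',t).as_matrix()
def tool(dn,yaw): # tool z pointing dn rad below horizontal toward azimuth yaw; x up
    z=np.array([np.cos(dn)*np.cos(yaw),np.cos(dn)*np.sin(yaw),-np.sin(dn)]); y=np.array([np.sin(yaw),-np.cos(yaw),0]); return np.c_[np.cross(y,z),y,z]
def ik(p,T):
    h,a1,a2,L,_,b,d,_,_=P; w=p-L*T[:,2]; rr=np.hypot(*w[:2]); r=np.sqrt(rr**2-d**2); j1=np.arctan2(w[1],w[0])-np.arctan2(d,r)
    f=np.hypot(a2,b); g=np.arctan2(b,a2); zz=w[2]-h; D=np.hypot(r,zz); c=(D*D-a1*a1-f*f)/(2*a1*f)
    if abs(c)>1: return []
    e=np.arccos(c); j2=np.arctan2(r,zz)-np.arctan2(f*np.sin(e),a1+f*np.cos(e)); j3=e-g
    M=(Z(j1)@Y(j2)@Y(j3)).T@T; j5=np.arccos(M[2,2]); j4=np.arctan2(M[1,2],M[0,2]); j6=np.arctan2(M[2,1],-M[2,0])
    W=lambda a,l,u:[a+k for k in(-2*np.pi,0,2*np.pi) if l<a+k<u]
    return [np.array([j1,j2,j3,x,j5,y]) for x in W(j4,-1.11,4.25) for y in W(j6,-2.82,2.82)]
marg=lambda q:np.minimum(q-LO,HI-q).min()
E
python3 - <<'E'
from ik import *
s=arm.read_state();q=s["tcp_rot"];T=R.from_quat([q[1],q[2],q[3],q[0]]).as_matrix()
print([x.round(3) for x in ik(s["position"],T)])
res=[]
for yy in (-.01,.0645,.13):
  for dn in (25,35,45):
    for yaw in (-60,-40,-20,0,20,40,60):
      T=tool(np.radians(dn),np.radians(yaw)); out=[]
      for p in ([.51,.10],[.525,.09],[.565,.18]):
        S=ik(np.array([p[0],yy,p[1]]),T); out.append(max(S,key=marg) if S else None)
      if all(o is not None and marg(o)>.02 for o in out): print(yy,dn,yaw,[(o.round(2).tolist(),round(marg(o),2)) for o in out])
E
```

```text
[array([-0.065, -0.141,  2.392,  0.395,  0.111,  2.703])]
-0.01 25 40 [([-0.91, 0.31, 2.25, 1.29, 1.23, 0.61], np.float64(0.21)), ([-0.87, 0.36, 2.22, 1.33, 1.21, 0.6], np.float64(0.24)), ([-0.79, 0.16, 2.15, 1.29, 1.23, 0.9], np.float64(0.31))]
-0.01 25 60 [([-0.86, 0.46, 2.0, 1.04, 1.43, 0.65], np.float64(0.46)), ([-0.83, 0.49, 1.97, 1.06, 1.41, 0.65], np.float64(0.49)), ([-0.77, 0.35, 1.89, 1.08, 1.48, 0.86], np.float64(0.57))]
-0.01 35 20 [([-0.73, 0.0, 2.43, 1.46, 0.81, 0.91], np.float64(0.03)), ([-0.7, 0.07, 2.4, 1.52, 0.79, 0.86], np.float64(0.06)), ([-0.61, -0.12, 2.28, 1.27, 0.78, 1.3], np.float64(0.18))]
-0.01 35 40 [([-0.82, 0.17, 2.24, 1.17, 1.1, 0.85], np.float64(0.22)), ([-0.79, 0.22, 2.21, 1.2, 1.07, 0.83], np.float64(0.25)), ([-0.72, 0.07, 2.11, 1.11, 1.13, 1.12], np.float64(0.35))]
-0.01 35 60 [([-0.79, 0.33, 2.01, 0.95, 1.32, 0.79], np.float64(0.45)), ([-0.77, 0.37, 1.98, 0.97, 1.3, 0.79], np.float64(0.48)), ([-0.71, 0.25, 1.88, 0.96, 1.39, 1.0], np.float64(0.58))]
-0.01 45 -60 [([0.28, 0.21, 2.03, -1.0, 0.96, -1.19], np.float64(0.11)), ([0.27, 0.26, 2.0, -1.01, 0.9
[... 3549 characters left out ...]
.float64(0.08)), ([0.5, 0.25, 2.02, -1.05, 0.87, -1.23], np.float64(0.06)), ([0.46, 0.14, 1.9, -0.91, 0.96, -1.48], np.float64(0.2))]
0.13 45 20 [([-0.14, -0.11, 2.38, 1.17, 0.37, 1.64], np.float64(0.08)), ([-0.13, -0.04, 2.35, 1.27, 0.35, 1.54], np.float64(0.11)), ([-0.12, -0.16, 2.2, 0.74, 0.49, 2.12], np.float64(0.26))]
0.13 45 40 [([-0.35, -0.01, 2.29, 1.1, 0.75, 1.29], np.float64(0.17)), ([-0.33, 0.05, 2.26, 1.14, 0.73, 1.26], np.float64(0.2)), ([-0.3, -0.06, 2.12, 0.92, 0.84, 1.59], np.float64(0.34))]
0.13 45 60 [([-0.42, 0.14, 2.12, 0.95, 1.04, 1.09], np.float64(0.34)), ([-0.41, 0.19, 2.09, 0.97, 1.02, 1.08], np.float64(0.37)), ([-0.37, 0.09, 1.96, 0.88, 1.14, 1.31], np.float64(0.5))]
```

```bash
cat >> ik.py <<'E'
def now():
    s=arm.read_state();q=s["tcp_rot"]; return np.array(s["position"]),R.from_quat([q[1],q[2],q[3],q[0]]).as_matrix(),s
def plan(p1,T1,n):
    p0,T0,_=now(); rv=R.from_matrix(T0.T@T1).as_rotvec(); pq=None
    for k in range(n+1):
        T=T0@R.from_rotvec(rv*k/n).as_matrix(); S=ik(p0+(p1-p0)*k/n,T); S=[s-[0,0,0,0,0,np.pi/2] for s in S]
        print(k,[s.round(2).tolist() for s in S])
    print("rotvec/row",(rv/n).round(4),"shift total in start frame",(T0.T@(p1-p0)).round(4),"in end frame",(T1.T@(p1-p0)).round(4))
E
python3 - <<'E'
from ik import *
T=tool(np.radians(40),np.radians(30))
plan(np.array([.507,.06,.100]),T,8)
print(T.round(3), [ik(np.array(p),T)[0].round(2) for p in ([.525,.06,.085],[.565,.06,.175],[.53,.0,.2])])
E
```

```text
0 [[-0.07, -0.14, 2.39, 0.4, 0.11, 1.13]]
1 [[-0.13, -0.15, 2.41, 0.99, 0.17, 0.45]]
2 [[-0.2, -0.15, 2.42, 1.21, 0.26, 0.14]]
3 [[-0.27, -0.15, 2.43, 1.29, 0.35, -0.03]]
4 [[-0.34, -0.14, 2.43, 1.32, 0.45, -0.16]]
5 [[-0.4, -0.12, 2.42, 1.33, 0.54, -0.25]]
6 [[-0.46, -0.09, 2.41, 1.32, 0.62, -0.34]]
7 [[-0.51, -0.06, 2.4, 1.3, 0.71, -0.41]]
8 [[-0.55, -0.03, 2.38, 1.28, 0.78, -0.47]]
rotvec/row [ 0.0488  0.0103 -0.0441] shift total in start frame [-0.0081  0.0075 -0.0013] in end frame [-0.0098  0.0032 -0.0042]
[[ 0.557  0.5    0.663]
 [ 0.321 -0.866  0.383]
 [ 0.766  0.    -0.643]] [array([-0.52,  0.06,  2.34,  1.35,  0.75,  1.04]), array([-0.46, -0.1 ,  2.21,  1.1 ,  0.8 ,  1.44]), array([-0.67, -0.19,  2.23,  1.01,  1.  ,  1.41])]
```

Emit:
step_arm(
  commands=[
    [0.012,0.003,-0.011,0,0,0,0],
    [0.012,0.003,-0.011,0,0,0,0],
    [0.012,0.003,-0.011,0,0,0,0],
    [0.012,0.003,-0.011,0,0,0,0],
    [0.024,0.005,-0.022,0,0,0,0],
    [0.024,0.005,-0.022,0,0,0,0],
    [0.049,0.01,-0.044,0,0,0,0],
    [0.049,0.01,-0.044,0,0,0,0],
  ],
)

```text
clock: 6.2
position: [0.5136, 0.0683, 0.1054]
tcp_rot: [-0.054, 0.907, 0.118, 0.401]
ft_force: [-0.1, -0.6, -0.0]
width: 0.0005
grasp_force: 0.0
```

```bash
python3 - <<'E'
from ik import *
print(now()[0],now()[2]["joint_positions"].round(3))
plan(np.array([.507,.06,.100]),tool(np.radians(40),np.radians(30)),5)
E
```

```text
[0.51363801 0.06826076 0.10538805] [-0.316 -0.134  2.419  1.321  0.431 -0.138]
0 [[-0.32, -0.14, 2.42, 1.32, 0.43, -0.14]]
1 [[-0.37, -0.12, 2.42, 1.33, 0.51, -0.22]]
2 [[-0.42, -0.11, 2.41, 1.32, 0.58, -0.29]]
3 [[-0.47, -0.08, 2.41, 1.31, 0.65, -0.36]]
4 [[-0.51, -0.06, 2.39, 1.3, 0.72, -0.42]]
5 [[-0.55, -0.03, 2.38, 1.28, 0.78, -0.47]]
rotvec/row [ 0.0393  0.0079 -0.035 ] shift total in start frame [-0.0097  0.0063 -0.0027] in end frame [-0.0105  0.0038 -0.0041]
```

Emit:
step_arm(
  commands=[
    [0.04,0.008,-0.035,0,0,0,0],
    [0.04,0.008,-0.035,0,0,0,0],
    [0.04,0.008,-0.035,0,0,0,0],
    [0.04,0.008,-0.035,0,0,0,0],
    [0.02,0.004,-0.018,0,0,0,0],
    [0,0,0,-0.005,0.002,-0.002,0],
    [0,0,0,-0.005,0.002,-0.002,0],
    [0,0,0,0,0,0,0],
  ],
)

```text
clock: 6.87
position: [0.5063, 0.0592, 0.0987]
tcp_rot: [-0.105, 0.88, 0.221, 0.406]
ft_force: [-1.0, 0.5, 0.4]
width: 0.0009
grasp_force: 0.0
```

```bash
python3 - <<'E'
from ik import *
p,T,s=now(); print(p,T.round(3),s["joint_positions"].round(3))
plan(np.array([.507,.06,.100]),tool(np.radians(40),np.radians(30)),1)
a=vision.capture("side");t=vision.capture("top")
s1=a[60:255,185:345]; t1=t[120:230,200:350]
cv2.imwrite("pics/c.png",np.hstack([cv2.resize(s1,(400,487),interpolation=2),cv2.resize(t1,(400,293),interpolation=2) if 0 else np.pad(cv2.resize(t1,(400,293),interpolation=2),((0,194),(0,0),(0,0)))]))
cv2.imwrite("pics/side_c.png",a)
E
```

```text
[0.50633412 0.05917367 0.09866285] [[ 0.572  0.474  0.669]
 [ 0.304 -0.88   0.364]
 [ 0.762 -0.005 -0.648]] [-0.538 -0.041  2.388  1.288  0.751 -0.446]
0 [[-0.54, -0.04, 2.39, 1.29, 0.75, -0.44]]
1 [[-0.55, -0.03, 2.38, 1.28, 0.78, -0.47]]
rotvec/row [ 0.0193  0.0066 -0.0226] shift total in start frame [ 0.0017 -0.0004 -0.0001] in end frame [ 0.0017 -0.0004 -0.0001]
```

View pics/c.png

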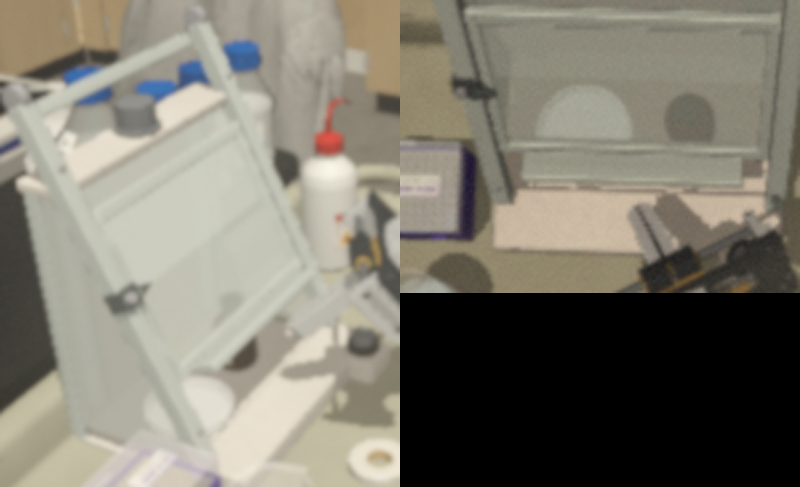

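Left half shows the fingertips at about (295,330), in front of the lip. In the right half (top view) the tip is at (640,207) and the lip front edge at about row 183. The arm is clear of everything, so I'll go in under the lip.

Emit:
step_arm(
  commands=[
    [0,0,0,0,0,0.006,0],
    [0,0,0,0,0,0.007,0],
    [0,0,0,0,0,0.007,0],
    [0,0,0,0,0,0.007,0],
    [0,0,0,0,0,0.006,0],
    [0,0,0,0,0,0,0],
    [0,0,0,0.0028,0.0006,-0.0009,0],
    [0,0,0,0.0028,0.0006,-0.0009,0],
  ],
)

```text
clock: 7.63
position: [0.5319, 0.0719, 0.0834]
tcp_rot: [-0.105, 0.88, 0.222, 0.407]
ft_force: [-0.9, -0.1, 0.7]
width: 0.0004
grasp_force: 0.0
```

Emit:
step_arm(
  commands=[
    [0,0,0,0.0019,0.0004,-0.0006,0],
    [0,0,0,0.0019,0.0004,-0.0006,0],
    [0,0,0,0.0019,0.0004,-0.0006,0],
    [0,0,0,0.0019,0.0004,-0.0006,0],
    [0,0,0,0.0019,0.0004,-0.0006,0],
    [0,0,0,0.0019,0.0004,-0.0006,0],
    [0,0,0,0,0,0,0],
    [0,0,0,0,0,0,0],
  ],
)

```text
clock: 8.3
position: [0.5373, 0.0716, 0.0946]
tcp_rot: [-0.105, 0.88, 0.222, 0.407]
ft_force: [-2.4, -1.5, -1.1]
width: 0.0007
grasp_force: 1.4
```

Emit:
step_arm(
  commands=[
    [0,0,0,0.0028,0.0006,-0.0009,0],
    [0,0,0,0.0028,0.0006,-0.0009,0],
    [0,0,0,0.0028,0.0006,-0.0009,0],
    [0,0,0,0.0028,0.0006,-0.0009,0],
    [0,0,0,0.0028,0.0006,-0.0009,0],
    [0,0,0,0.0028,0.0006,-0.0009,0],
    [0,0,0,0.0028,0.0006,-0.0009,0],
    [0,0,0,0.0028,0.0006,-0.0009,0],
  ],
)

```text
clock: 8.97
position: [0.5476, 0.0716, 0.1164]
tcp_rot: [-0.105, 0.88, 0.222, 0.407]
ft_force: [-4.5, -2.9, -2.1]
width: 0.0003
grasp_force: 2.2
```

```bash
python3 - <<'E'
from ik import *
a=vision.capture("side");t=vision.capture("top")
s1=a[60:255,185:345]; t1=t[120:230,200:350]
cv2.imwrite("pics/d.png",np.hstack([cv2.resize(s1,(400,487),interpolation=2),np.pad(cv2.resize(t1,(400,293),interpolation=2),((0,194),(0,0),(0,0)))]))
p,T,s=now();print(p.round(4),s["ft_force"].round(1),s["joint_positions"].round(2))
E
```

```text
[0.5481 0.0716 0.1171] [-3.7 -0.5 -0.5] [-0.44 -0.01  2.29  1.27  0.7  -0.33]
```

View pics/d.png

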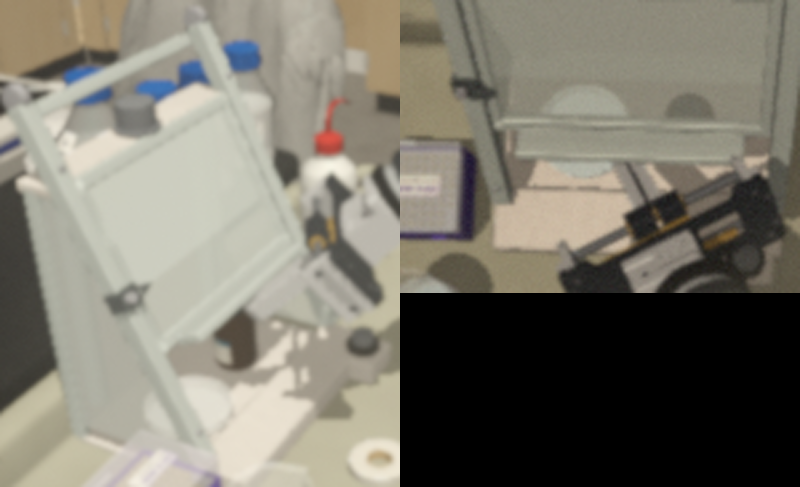

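The sash moves with the fingers: the lip front edge is now at about crop row 157 and the fingertips are hidden beneath it. Next I'll measure the lip edge with a profile in the top images.

```bash
cat > lip.py <<'E'
from ik import *
UP=np.array([.4226,0,.9063]);OUT=np.array([-.9063,0,.4226])
def prof(im,r0,r1,c0=250,c1=275): return cv2.cvtColor(im,cv2.COLOR_BGR2GRAY)[r0:r1,c0:c1].mean(1).round().astype(int)
def need(u,v,tip=np.array([.587,.1705,.193])):
    t=tip+.0175*OUT; p,d=ray("top",(u,v)); return np.linalg.solve(np.c_[d,UP,[0,1,0]],t-p)[1]
E
python3 - <<'E'
from lip import *
a=cv2.imread("pics/top0.png"); print(170,prof(a,170,200).tolist())
t=vision.capture("top"); print(160,prof(t,160,195).tolist())
for v in np.arange(175,185): print(v,need(262,v).round(4),end=' ')
g=cv2.cvtColor(a,cv2.COLOR_BGR2GRAY); print("\n",g[145:165,215:245])
g=cv2.cvtColor(cv2.imread("pics/side0.png"),cv2.COLOR_BGR2GRAY); print(g[168:188,225:253])
E
```

```text
170 [157, 149, 137, 145, 156, 140, 131, 141, 144, 144, 143, 143, 146, 147, 149, 154, 162, 145, 144, 151, 135, 152, 177, 183, 184, 184, 184, 184, 184, 184]
160 [158, 158, 153, 140, 142, 155, 148, 137, 138, 144, 146, 146, 146, 147, 149, 151, 154, 159, 157, 142, 148, 170, 178, 179, 180, 180, 180, 184, 185, 171, 141, 155, 179, 187, 187]
175 0.0485 176 0.0522 177 0.056 178 0.0599 179 0.0637 180 0.0676 181 0.0715 182 0.0755 183 0.0794 184 0.0834 
 [[137 136 136 136 132 127 128 124 125 126 126 119  98  84 105 121 125 120
  108 113 122 125 125 127 124 124 129 137 136 137]
 [136 140 136 134 129 127 128 128 128 128 125 121 103  85  93 116 126 122
  111 113 121 124 124 122 127 124 132 134 137 138]
 [136 136 134 134 119 115 121 125 126 127 126 122 110  87  82 109 125 123
  114 109 116 124 125 123 123 125 131 133 136 136]
 [135 138 135 128 108  99 105 116 121 120 120 120 110  88  80 107 124 126
  118 107 113 118 123 120 119 122 127 134 137 137]
 [137 134 133 121  98  77  83  93  91  92  94  95  93  82  79 103 120 126
  121 107 112 112 113 114 117 117 127 133 134 134]
 [133 134 128 117  85  65  62
[... 3487 characters left out ...]
160 157 144 120  98  92  89  88  93  95 102 104 106 110 118 126 133 145
  163 174 180 181 181 182 181 182 182 182]
 [163 161 153 134 108  92  90  91  91  95  99 103 106 116 130 143 148 151
  162 172 178 181 181 181 181 182 182 182]
 [162 162 158 145 120  99  94  96 100 102 107 116 120 130 144 158 162 158
  164 172 177 180 181 182 181 181 182 181]
 [161 162 160 153 135 117 110 113 118 120 127 133 139 146 156 166 170 167
  169 174 176 179 181 182 181 182 182 182]
 [162 162 161 158 150 138 133 133 135 136 141 148 159 167 172 176 178 175
  174 176 177 178 180 181 182 182 182 182]
 [162 162 161 160 158 152 148 145 146 146 150 158 172 180 181 182 183 180
  178 177 177 177 179 181 182 182 182 182]]
```

Emit:
step_arm(
  commands=[
    [0,0,0,0.0028,0.0006,-0.0009,0],
    [0,0,0,0.0037,0.0008,-0.0012,0],
    [0,0,0,0.0037,0.0008,-0.0012,0],
    [0,0,0,0.0037,0.0008,-0.0012,0],
    [0,0,0,0.0037,0.0008,-0.0012,0],
    [0,0,0,0.0037,0.0008,-0.0012,0],
    [0,0,0,0.0037,0.0008,-0.0012,0],
    [0,0,0,0.0028,0.0006,-0.0009,0],
  ],
)

```text
clock: 9.78
position: [0.5605, 0.0715, 0.1438]
tcp_rot: [-0.105, 0.88, 0.222, 0.407]
ft_force: [-2.3, -0.8, -2.3]
width: 0.0004
grasp_force: 1.9
```

Emit:
step_arm(
  commands=[
    [0,0,0,0.0028,0.0006,-0.0009,0],
    [0,0,0,0.0028,0.0006,-0.0009,0],
    [0,0,0,0.0028,0.0006,-0.0009,0],
    [0,0,0,0.0028,0.0006,-0.0009,0],
    [0,0,0,0.0019,0.0004,-0.0006,0],
    [0,0,0,0.0019,0.0004,-0.0006,0],
    [0,0,0,0.0009,0.0002,-0.0003,0],
    [0,0,0,0,0,0,0],
  ],
)

```text
clock: 10.45
position: [0.5677, 0.0715, 0.159]
tcp_rot: [-0.105, 0.88, 0.222, 0.407]
ft_force: [-3.5, 0.6, -0.2]
width: 0.0004
grasp_force: 1.5
```

```bash
python3 - <<'E'
from lip import *
a=vision.capture("side");t=vision.capture("top")
cv2.imwrite("pics/side_e.png",a);cv2.imwrite("pics/top_e.png",t)
s1=a[130:230,215:325]; t1=t[130:190,215:325]
cv2.imwrite("pics/e.png",np.vstack([cv2.resize(t1,(600,250),interpolation=2) ,cv2.resize(s1,(600,350)[:2] if 0 else (600,345),interpolation=2)]))
p,T,s=now();print(p.round(4),s["ft_force"].round(1),s["joint_positions"].round(2))
print(145,prof(t,145,180).tolist())
for v in np.arange(160,175): print(v,need(262,v).round(4),end=' ')
E
```

```text
[0.5677 0.0715 0.1589] [-2.2  0.8 -0.3] [-0.41 -0.07  2.23  1.14  0.72 -0.14]
145 [142, 141, 141, 140, 137, 136, 147, 160, 149, 136, 135, 144, 147, 147, 147, 148, 151, 152, 153, 160, 170, 148, 140, 154, 171, 175, 175, 174, 173, 174, 173, 172, 174, 175, 176]
160 -0.0051 161 -0.0017 162 0.0018 163 0.0052 164 0.0087 165 0.0122 166 0.0157 167 0.0192 168 0.0228 169 0.0264 170 0.03 171 0.0336 172 0.0373 173 0.041 174 0.0447
```

View pics/e.png

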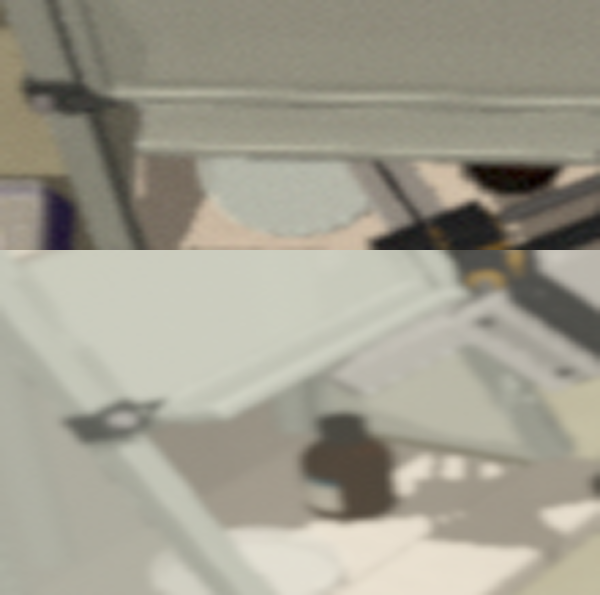

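The lip is now close below the pointer. In the top crop the lip front edge is at row ~152 and the tip at (130,103). In the side crop the lip's left end is at about (228,413) and the tip at (163,403). I'll cross-check the remaining distance using both views.

```bash
python3 - <<'E'
from lip import *
tip=np.array([.587,.1705,.193])
for ts in [(244.6,173.6),(245.3,172.9)]:
    q,e=tri(ts,(236.4,154.5)); print("tip",q.round(4),round(e,4), "need top-only with this tip",need(262,166.5,q).round(4))
for n in(.0125,.0175,.0225):
    c=tip+.0175*OUT-n*UP; c[1]=.1625
    print(n,"side: up/mid/low",proj("side",[c+.0055*UP,c,c-.0055*UP]).round(1).tolist(),"top",proj("top",[c+.0055*UP,c-.0055*UP]).round(1).tolist())
g=cv2.cvtColor(cv2.imread("pics/side_e.png"),cv2.COLOR_BGR2GRAY); print(g[168:184,244:270])
E
```

```text
tip [0.5874 0.1707 0.1926] 0.0002 need top-only with this tip 0.018
tip [0.5864 0.17   0.1945] 0.0009 need top-only with this tip 0.0171
0.0125 side: up/mid/low [[253.7, 173.3], [254.8, 175.5], [255.8, 177.6]] top [[239.5, 163.0], [240.3, 166.1]]
0.0175 side: up/mid/low [[254.7, 175.3], [255.7, 177.4], [256.8, 179.5]] top [[239.8, 164.4], [240.6, 167.6]]
0.0225 side: up/mid/low [[255.7, 177.2], [256.7, 179.3], [257.8, 181.4]] top [[240.2, 165.9], [241.0, 169.0]]
[[202 202 202 201 202 203 202 203 203 202 199 197 196 194 193 193 195 198
  202 205 204 201 196 190 181 169]
 [202 202 201 201 202 204 204 203 201 199 196 195 194 193 194 196 199 203
  205 203 200 194 189 180 169 158]
 [201 202 201 201 203 205 203 200 198 196 194 193 193 194 196 201 204 205
  203 199 193 187 178 167 159 154]
 [199 199 200 203 204 203 200 197 196 194 194 193 194 197 201 206 205 202
  198 192 184 174 165 160 157 153]
 [188 191 199 202 202 199 197 195 194 193 193 195 198 202 206 205 201 198
  191 183 170 161 158 156 156 154]
 [167 181 195 200 198 197 195 194 193 193 196 199 203 205 204 201 195 189
  181 168 157 
[... 411 characters left out ...]
55 148 146
  147 147 147 149 153 155 157 155]
 [165 171 172 172 172 171 170 169 168 167 168 173 174 166 155 148 146 146
  146 147 147 148 151 155 156 154]
 [153 159 160 160 161 161 161 160 158 156 155 156 157 152 147 147 147 146
  147 147 147 147 151 154 156 155]
 [146 149 148 149 150 151 152 151 150 148 148 147 148 147 146 146 147 146
  147 146 146 148 151 155 156 155]
 [143 145 144 145 146 146 146 146 146 145 144 145 146 146 146 146 147 146
  147 147 145 147 150 154 157 155]
 [142 143 145 144 144 144 145 145 145 144 145 145 145 147 146 145 146 147
  147 146 146 147 150 153 155 154]
 [143 144 145 144 144 144 145 145 145 144 145 145 145 146 146 146 147 146
  147 146 147 147 148 150 150 150]]
```

Emit:
step_arm(
  commands=[
    [0,0,0,0.0028,0.0006,-0.0009,0],
    [0,0,0,0.0028,0.0006,-0.0009,0],
    [0,0,0,0.0028,0.0006,-0.0009,0],
    [0,0,0,0.0028,0.0006,-0.0009,0],
    [0,0,0,0.0019,0.0004,-0.0006,0],
    [0,0,0,0.0009,0.0002,-0.0003,0],
    [0,0,0,0.0009,0.0002,-0.0003,0],
    [0,0,0,0,0,0,0],
  ],
)

```text
clock: 11.22
position: [0.5745, 0.0715, 0.1734]
tcp_rot: [-0.105, 0.88, 0.222, 0.407]
ft_force: [-3.7, 0.4, -1.7]
width: 0.0005
grasp_force: 1.6
```

```bash
python3 - <<'E'
from lip import *
a=vision.capture("side");t=vision.capture("top")
cv2.imwrite("pics/side_f.png",a);cv2.imwrite("pics/top_f.png",t)
p,T,s=now();print(p.round(4),s["ft_force"].round(1))
print(145,prof(t,145,180).tolist())
tip=np.array([.587,.1703,.1933])
for n in(-.003,0,.003):
    c=tip+.0175*OUT-n*UP; c[1]=.1625
    print(n,"side: up/low",proj("side",[c+.0055*UP,c-.0055*UP]).round(1).tolist(),[proj("top",[c+k*UP-[0,c[1]-.135,0]]).round(1).tolist() for k in(.0055,-.0055)])
g=cv2.cvtColor(a,cv2.COLOR_BGR2GRAY); print(g[162:178,242:266])
E
```

```text
[0.5745 0.0715 0.1734] [-3.4 -0.4 -0.1]
145 [135, 140, 154, 155, 138, 132, 143, 147, 147, 146, 147, 149, 151, 153, 158, 167, 152, 136, 141, 163, 171, 173, 173, 174, 174, 174, 174, 174, 173, 172, 172, 172, 172, 174, 175]
-0.003 side: up/low [[250.6, 167.2], [252.8, 171.5]] [[[251.2, 158.7]], [[251.8, 161.9]]]
0 side: up/low [[251.2, 168.3], [253.4, 172.6]] [[[251.4, 159.6]], [[252.0, 162.8]]]
0.003 side: up/low [[251.8, 169.5], [254.0, 173.8]] [[[251.5, 160.5]], [[252.2, 163.7]]]
[[201 201 201 201 201 202 203 203 202 200 197 195 194 193 193 195 197 201
  204 203 200 196 190 182]
 [201 201 200 201 202 203 202 201 199 197 194 193 193 192 195 199 202 203
  203 199 194 189 180 170]
 [201 201 201 203 204 202 200 198 195 194 193 193 194 197 201 204 203 201
  198 193 186 176 165 159]
 [201 202 203 204 202 199 196 195 194 192 193 194 197 201 204 204 201 197
  191 184 173 162 154 153]
 [203 204 203 201 199 196 195 193 192 193 195 198 201 204 204 200 196 190
  181 170 158 150 149 152]
 [204 203 200 197 196 193 193 193 194 195 200 203 203 202 199 194 187 177
  166 154 149 146 148 152]
 [202 199 
[... 300 characters left out ...]
87 184 181 179 178 177 175 176 179 185 185 177 165 154 148 145 145
  145 145 145 145 146 150]
 [184 178 170 166 167 168 167 167 166 167 169 168 160 152 146 146 145 145
  144 145 146 145 146 151]
 [166 157 149 148 155 158 158 156 155 153 153 152 148 145 144 145 145 145
  144 145 146 146 147 149]
 [138 128 128 137 144 146 148 148 147 146 145 146 145 145 145 145 145 145
  145 145 146 145 146 149]
 [116 115 123 137 142 143 144 144 144 144 144 144 145 145 145 145 146 145
  145 146 146 145 146 149]
 [111 116 131 139 142 143 144 144 144 144 144 143 144 145 145 146 145 145
  146 145 146 145 146 148]
 [115 125 137 142 143 143 144 144 144 144 144 144 144 144 145 145 145 145
  146 146 145 146 146 148]]
```

Emit:
step_arm(
  commands=[
    [0,0,0,0.0007,0.0001,-0.0002,0],
    [0,0,0,0.0006,0.0001,-0.0002,0],
    [0,0,0,0,0,0,0],
    [0,0,0,0,0,0,0],
    [0,0,0,0,0,0,0],
    [0,0,0,0,0,0,0],
    [0,0,0,0,0,0,0],
    [0,0,0,0,0,0,0],
  ],
)

```text
clock: 11.98
position: [0.5749, 0.0715, 0.1742]
tcp_rot: [-0.105, 0.88, 0.222, 0.407]
ft_force: [-2.4, -0.5, -1.5]
width: 0.0005
grasp_force: 1.9
```

```bash
python3 - <<'E'
from lip import *
a=vision.capture("side");t=vision.capture("top")
p,T,s=now();print(p.round(4),s["ft_force"].round(1))
print(155,prof(t,155,168).tolist())
g=cv2.cvtColor(a,cv2.COLOR_BGR2GRAY); print(g[165:175,248:260])
E
```

```text
[0.5749 0.0715 0.1743] [-3.7 -1.  -1.1]
155 [147, 149, 151, 152, 160, 170, 148, 136, 144, 165, 171, 173, 173]
[[195 194 193 193 193 196 200 203 204 202 199 194]
 [193 193 193 194 196 201 204 204 201 197 191 184]
 [192 193 195 198 202 205 203 200 196 190 182 169]
 [194 193 195 201 205 203 199 194 189 180 167 155]
 [192 191 192 197 203 200 194 186 177 164 154 146]
 [184 182 182 188 195 194 185 173 161 151 147 145]
 [173 173 172 176 181 181 171 158 149 146 145 145]
 [163 163 161 162 164 163 155 149 145 145 145 144]
 [152 152 151 150 150 149 147 145 145 145 145 144]
 [146 146 146 145 145 144 145 144 145 145 145 145]]
```

Emit:
step_arm(
  commands=[
    [0,0,0,0.0006,0.0001,-0.0002,0],
    [0,0,0,0,0,0,0],
    [0,0,0,0,0,0,0],
    [0,0,0,0,0,0,0],
    [0,0,0,-0.0019,-0.0004,0.0006,0],
    [0,0,0,-0.0037,-0.0008,0.0012,0],
    [0,0,0,-0.0056,-0.0012,0.0018,0],
    [0,0,0,0,0,0,0],
  ],
)

```text
clock: 12.75
position: [0.5697, 0.0715, 0.1634]
tcp_rot: [-0.105, 0.88, 0.221, 0.407]
ft_force: [-0.2, 0.9, -0.8]
width: 0.0002
grasp_force: 0.0
```

```bash
python3 - <<'E'
from lip import *
p,T,s=now();print(p.round(4),s["ft_force"].round(1))
for b in np.arange(0,.13,.02):
    for up in (0,.05): S=ik(p-b*T[:,2]+[0,0,up],T); print(b.round(2),up,(p-b*T[:,2]).round(3),[x.round(2).tolist() for x in S])
E
```

```text
[0.5697 0.0715 0.1634] [-0.2  0.9 -0.8]
0.0 0 [0.57  0.071 0.163] [[-0.41, -0.07, 2.22, 1.13, 0.73, 1.45]]
0.0 0.05 [0.57  0.071 0.163] [[-0.41, -0.18, 2.18, 1.0, 0.8, 1.63]]
0.02 0 [0.556 0.064 0.176] [[-0.45, -0.13, 2.24, 1.08, 0.78, 1.49]]
0.02 0.05 [0.556 0.064 0.176] [[-0.45, -0.23, 2.2, 0.97, 0.85, 1.66]]
0.04 0 [0.543 0.057 0.189] [[-0.49, -0.19, 2.25, 1.04, 0.83, 1.52]]
0.04 0.05 [0.543 0.057 0.189] [[-0.49, -0.29, 2.21, 0.94, 0.91, 1.68]]
0.06 0 [0.53  0.05  0.202] [[-0.53, -0.25, 2.27, 1.0, 0.88, 1.54]]
0.06 0.05 [0.53  0.05  0.202] [[-0.53, -0.34, 2.21, 0.92, 0.97, 1.69]]
0.08 0 [0.516 0.042 0.215] [[-0.57, -0.31, 2.28, 0.97, 0.95, 1.57]]
0.08 0.05 [0.516 0.042 0.215] [[-0.57, -0.39, 2.22, 0.9, 1.03, 1.7]]
0.1 0 [0.503 0.035 0.228] [[-0.62, -0.37, 2.28, 0.94, 1.01, 1.58]]
0.1 0.05 [0.503 0.035 0.228] [[-0.62, -0.44, 2.22, 0.88, 1.1, 1.71]]
0.12 0 [0.489 0.028 0.241] [[-0.67, -0.42, 2.29, 0.92, 1.08, 1.6]]
0.12 0.05 [0.489 0.028 0.241] [[-0.67, -0.49, 2.22, 0.87, 1.17, 1.72]]
```

Released and reachable; withdraw straight back along the fingers.

Emit:
step_arm(
  commands=[
    [0,0,0,0,0,-0.01,0],
    [0,0,0,0,0,-0.015,0],
    [0,0,0,0,0,-0.015,0],
    [0,0,0,0,0,-0.015,0],
    [0,0,0,0,0,-0.015,0],
    [0,0,0,0,0,-0.015,0],
    [0,0,0,0,0,-0.015,0],
    [0,0,0,0,0,0,0],
  ],
)

```text
clock: 13.42
position: [0.5037, 0.0335, 0.2311]
tcp_rot: [-0.103, 0.879, 0.221, 0.409]
ft_force: [-0.2, -0.8, 1.1]
width: 0.0006
grasp_force: 0.0
```

```bash
python3 - <<'E'
from lip import *
a=vision.capture("side");t=vision.capture("top")
p,T,s=now();print(p.round(4),s["ft_force"].round(1))
print(155,prof(t,155,168).tolist())
g=cv2.cvtColor(a,cv2.COLOR_BGR2GRAY); print(g[165:175,248:260])
t0=cv2.imread("pics/top0.png"); 
cv2.imwrite("pics/g.png",np.vstack([cv2.resize(a[60:260,160:420],(650,500)[:2] if 0 else (390,300)),cv2.resize(t[70:270,160:420],(390,300))]))
E
```

```text
[0.5036 0.0343 0.2293] [-0.6 -0.4 -0.5]
155 [148, 151, 152, 154, 161, 169, 147, 139, 152, 167, 172, 174, 174]
[[195 193 193 192 194 197 201 204 203 200 195 190]
 [193 193 193 196 199 202 203 203 199 195 188 180]
 [193 194 196 200 204 204 202 197 192 186 176 164]
 [193 194 198 202 204 202 197 191 183 173 161 151]
 [188 188 191 197 200 197 191 182 169 158 150 145]
 [180 178 180 186 192 189 179 167 155 149 145 145]
 [170 169 168 172 177 175 164 153 147 145 144 146]
 [162 159 156 156 158 158 151 146 145 145 144 145]
 [151 149 147 147 146 146 145 144 145 145 146 145]
 [146 145 144 144 143 145 145 144 145 145 145 144]]
```

View pics/g.png

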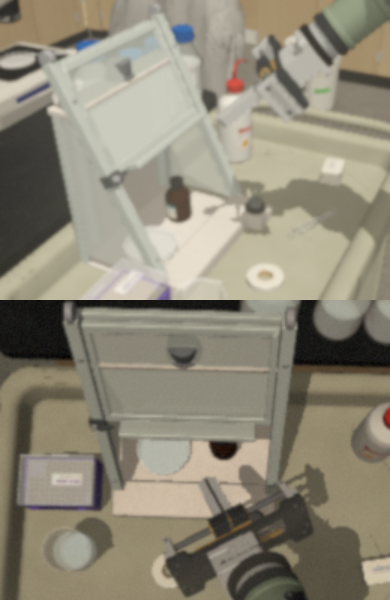

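The lip stands level with the pointer (side half: pointer at (112,180), lip end beside it). The arm is clear and the other items are where they stood. Handing in.

Emit:
step_arm(
  commands=[
    [0,0,0,0,0,-0.01,0],
    [0,0,0,0,0,-0.01,0],
    [0,0,0,0,0,0,0],
    [0,0,0,0,0,0,0],
    [0,0,0,0,0,0,0],
    [0,0,0,0,0,0,0],
    [0,0,0,0,0,0,0],
    [0,0,0,0,0,0,0],
  ],
)

```text
clock: 14.18
position: [0.4897, 0.0281, 0.2412]
tcp_rot: [-0.105, 0.88, 0.222, 0.407]
ft_force: [-0.5, 0.4, -0.0]
width: 0.0003
grasp_force: 0.0
```

```bash
python3 -c "
from rig import arm
print(arm.close_job())"
```

```text
the job is handed in; nothing more can be done
None
```

I pressed the fan button fully down first, then pushed the sash up until its lip was level with the pointer (within about 1 mm by the camera images), and withdrew the arm clear; the job was handed in at about 14 s, and no verdict was returned.

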